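# Unlock the glazing wheel and hold its dead-man lever at slow running

## Robot

A 6-joint arm with a two-finger parallel gripper is mounted at the origin on the work surface. World frame = base frame: x ahead of the robot, y to its left, z up, the work surface at z = 0. Lengths are in m, angles in rad, forces in N, time in s.
With the tool pointing down it reaches from about 0.3 to 0.95 m from the base axis. Payload 3.1 kg.
Tool frame: the origin (TCP) lies at the very end of the fingers, on their centre line; the grasp point (between the pads) lies 19 mm behind it; z points along the fingers, y is the line along which they close (so a half turn about z gives the same grasp; the last joint's range is limited). The gripper opens to 85 mm and grips with 20 to 120 N. Pads are 22 mm wide; open, the fingers measure 114 mm over their backs; the gripper's body (76 mm by 85 mm) begins 54 mm behind the grasp point. The pads swing forward as they close: fully open they stand 13 mm farther back than shut.
Start: joints at [-1.292, 0.308, 1.634, -0, 1.2, -0.07], TCP at [0.214, -0.587, 0.231] pointing down, gripper open.
Joint ranges: [-3.06, 3.06], [-0.79, 1.96], [0.05, 2.63], [-1.19, 4.34], [0.05, 2.64], [-2.94, 2.94]. Speed limits (rad/s): [2.79, 2.79, 3.14, 3.14, 3.14, 3.14].

## Interface

Orientations are given as a unit quaternion [w, x, y, z].
In Python, from workcell import robot gives the robot as it stands. The module is installed in compiled form; this text tells all that it offers.
- The arm moves only by the tool carry_out, never from a script. Its arguments are lists of equal length, an entry for each row: "jaw": the gripper command: -1 is fully open, 1 is shut, values between are in proportion; "delta_pos": the shift along the tool's x, y, z in cm, a list of three; "yaw": the turn about the tool's z in rad. A call has 1 to 10 rows; each row is the pose to reach, as a shift and turn from the pose commanded when the call began, along the tool's axes at that moment; what a row does not reach only later rows make up. A row lasts 1/10 s, in which the tool goes at most 50 mm and 8.59 degrees, less where a joint would pass 70% of its speed; a pose out of reach is approached as far as the arm can. A call with a gripper value outside its range is refused whole. The fingers move at their own pace and stop on an object; "grip_force" is the grip in N (left out, the last holds). Time passes only in rows, so rows that repeat a pose let the fingers close. It gives the time, the measured TCP pose, the force, the opening and the grip force at its end, in the units of the state.
- robot.state(): the state, without advancing time (a new reading comes with each control period).
- robot.capture(name): name is "side" or "top"; returns a dict with "frame" (400x640x3 uint8, blue, green, red), "depth" (400x640 float32, m along the optical axis (not along the pixel's ray), 0 where there is no reading), "mtx" (3x3 intrinsics, pixels), "rvec" (rotation vector, rad) and "tvec" (3), from world to camera coordinates, as OpenCV has them. Camera axes: x right, y down, z forward; pixel columns grow to the right and rows downward; lengths in m; the calibration is good to about 2 mm. A picture is of the moment at which its call begins.
- robot.close_job(): hands the job in; it is judged then, once.
The state is a dict: "t": time; "joints": joint angles; "joint_velocities": joint speeds; "joint_torque": joint torques, N m; "eef_pos": TCP position; "tcp_rot": TCP orientation; "wrist_force": force on the tool from outside, world axes, zero at the start; "moment": the same for the moment, N m; "gripper_width": finger opening in m; "grip_force": force on a finger pad.
Only numpy, scipy, OpenCV 4.12 (cv2) and the standard library are available. Lean on these libraries where they do the work, as an engineer would, in place of code of your own. Each camera call takes 0.05 s, during which the arm holds its last target. There are 200 camera calls.

## Task

Take the lock-out plug off the glazing wheel: turn its wing handle anticlockwise (seen from above) to its stop, lift it straight out, and set it down in the white tray without dropping it. Then press the wheel's sprung dead-man lever down halfway, to where its paddle lies level with the top of the index post beside it (never down to its bottom stop), and keep it there: your program finishes while still holding the lever level. Leave the bowl and everything else on the table undisturbed.

Things in the scene. Friction and masses are not known exactly. Their poses are not given: they have to be found in the camera images.
- wheel_unit: Glazing wheel, a fixed grey machine. Origin: on the table under the middle of its hand control (base plate 130 mm along x, y -160 to 150 mm, 14 mm thick; raised deck at y 30 to 150, top z 45). Lever hinge axis: x 0, y 15, z 60, parallel to x. Behind, a motor box (x 95 to 305) with the round wheel head, 230 mm wide, centre x 210, y -20, top z 75, and a bowl on it.
- collar (a point): Centre of the top face (66 mm above the table) of the aluminium collar in which the plug sits, at unit x 0, y 90 mm. Axes as the unit's. Its keyed slot, 15 mm wide and 50 long, runs along y; an upright rib on the deck, 51 mm from here towards +y (6 mm wide, top 67 mm above the table), points along the slot.
- plug: Black bayonet lock-out plug, 0.15 to 0.3 kg. Origin: centre of its underside, seated 53 mm above the table; z is its axis, heights from the origin in mm: steel lug bar 44 long (along x) x 10 wide, 0 to 6; shaft 12 wide; round flange 84 wide, 13 to 19, resting on the collar; wing handle 52 long (along x) x 16 thick, 19 to 59. Stood on the lug bar it leans 17 degrees on its flange.
- plug_wing (a point): Where to grasp the wing: on the plug's axis, 47 mm above its origin; close the fingers along the plug's y. The lugs hold the plug down until its x axis points along the unit's +y (within 0.1 rad). It starts 62 to 82 degrees short of that; turn it anticlockwise from above, easily, to a stop there (within 4 degrees). While seated it blocks the lever's tail.
- tray: White ceramic tray, 180 x 180 mm outside, 28 mm high, walls and floor 6 mm, 0.9 kg, loose on the table. Origin: centre of its underside, z up.
- lever (a joint): Angle of the dead-man lever, rad: 0 released (paddle slopes up from the hinge by 0.225 rad), 0.225 halfway (paddle level), 0.45 bottom stop. Sprung back up: pressing on the pad takes about 3.5 N to start, 7.5 N halfway, 11 N at the bottom.
- lever_pad (a point): Centre of the top face of the rubber pad on the lever's free end, 50 mm along the unit's x, 45 mm along the lever, 8 thick. It is 115 mm from the hinge axis towards the unit's -y; its height above the table is about 90 mm released, 64 mm halfway, 38 mm at the bottom stop. Press it from above.
- index_post (a point): Centre of the top, 64 mm above the table, of the dark square post (14 x 14 mm) beside the pad at unit x 46, y -100 mm: the pad's top face is at this height when the lever is halfway.
- bowl: The terracotta bowl on the wheel head, 130 mm wide, 60 mm high; origin under its centre. Leave it.
- brush: A 200 mm brush lying on the table; origin under its middle. Leave it.
- test_tile: A glazed square tile 90 x 90 x 8 mm; origin under its centre. Leave it.
- glaze_jar: A closed jar, 64 mm wide, 75 mm high; origin under its centre. Leave it.
- water_mug: A mug, 80 mm wide, 90 mm high; origin under its centre. Leave it.
- vase: A plaster-white vase, 110 mm wide, 175 mm high; origin under its centre. Leave it.
- loop_tool: A 190 mm spatula lying on the table; origin under its middle. Leave it.
Not all that is in view belongs to the job. Leave any green or red look-alike of the plug alone.

How it is judged:
By the outcome, as a careful person would: the job done as asked, in the order asked, and still so for the second after the job is handed in, while the arm keeps its last pose, push and grip.
It also fails if it takes over 58 s, if anything falls off the work surface, if the arm or the gripper's body presses on something with over 40 N, if the wrist force passes 120 N, or if a joint passes its speed limit or range.

## Working session

There is one attempt and no reset: what is moved stays moved. The work goes in short steps, Python scripts to look and compute and a tool call to move; the robot and the scene stay as the last step left them, time stands still between calls to the robot, and variables do not carry over. Pictures are saved under pics/ and viewed, at most 10 in all, crops included, and the job is handed in when it is done.

Besides the shell and the picture viewer there is one more tool, called as name(argument=value, ...), one argument or row to a line, values as JSON. carry_out: Moves the arm, as the interface text tells. Its arguments: {"type":"object","properties":{"jaw":{"type":"array","items":{"type":"number"}},"delta_pos":{"type":"array","items":{"type":"array","items":{"type":"number"}}},"yaw":{"type":"array","items":{"type":"number"}},"grip_force":{"type":"number"}},"required":["jaw","delta_pos","yaw"]}

```bash
mkdir -p pics
cat > h.py <<'E'
import numpy as np, cv2
from workcell import robot
def cap(n,save=None):
    c=robot.capture(n)
    if save: cv2.imwrite('pics/'+save+'.png',c['frame'])
    R,_=cv2.Rodrigues(np.array(c['rvec'],float)); t=np.array(c['tvec'],float).ravel(); K=np.array(c['mtx'],float)
    return c,K,R,t
def plane(u,v,z,K,R,t):
    o=-R.T@t; d=R.T@np.linalg.inv(K)@np.array([u,v,1.]); return o+d*(z-o[2])/d[2]
def cloud(c,K,R,t):
    v,u=np.mgrid[0:400,0:640]; d=c['depth']
    p=np.stack([(u-K[0,2])/K[0,0]*d,(v-K[1,2])/K[1,1]*d,d],-1)
    P=(p-t)@R; P[d==0]=np.nan; return P
E
python3 - <<'E'
from h import *
for n in ('top','side'):
    c,K,R,t=cap(n,n+'0'); np.savez(n+'0.npz',**c); print(n,-R.T@t,K[0,0],R[2])
s=robot.state(); print(s)
E
```

```text
top [ 0.47165644 -0.0185839   1.7596795 ] 418.8090487122188 [ 0.05360156  0.01513881 -0.99844764]
side [0.4112237  1.10186174 1.37679022] 447.2766129842412 [ 0.08686322 -0.64349897 -0.76050237]
{'t': 0.1, 'joints': array([-1.29165422e+00,  3.08920479e-01,  1.63508399e+00,  1.72917319e-05,
        1.19973210e+00, -6.96945575e-02]), 'joint_velocities': array([ 0.00072866, -0.00034038, -0.00361808,  0.00178461, -0.00028846,
        0.0005491 ]), 'joint_torque': array([ 1.93480723e-04, -4.16407692e+01, -2.77644700e+01, -6.28360203e-05,
        4.02097401e-03,  1.67573552e-05]), 'eef_pos': array([ 0.2133982 , -0.58662315,  0.23014857]), 'tcp_rot': array([-1.06692483e-03,  9.84827625e-01,  1.73532130e-01, -1.04044207e-04]), 'wrist_force': array([-0.22622755, -0.636295  ,  0.02185462]), 'moment': array([ 0.03194184,  0.01260732, -0.0104386 ]), 'grip_force': 0.0, 'gripper_width': 0.08553072297309287}
```

View pics/top0.png

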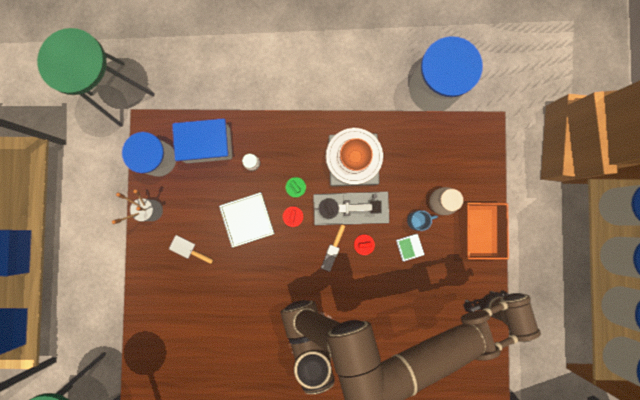

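View pics/side0.png

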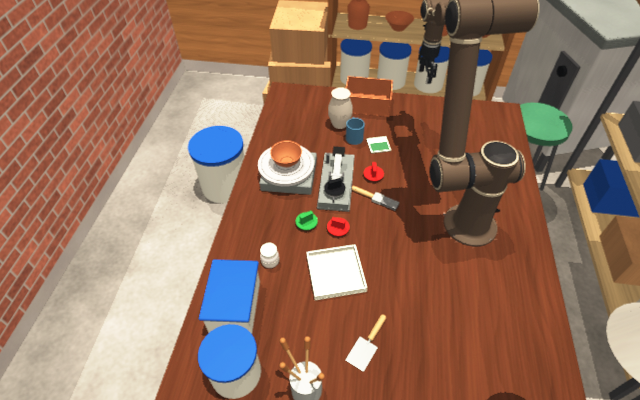

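Top view: the unit sits at about (350,208), plug at (328,207), lever pad at about (373,208), tray at (246,219). Red and green look-alikes are around it. Unit +x is up in the image (world +x) and unit +y is to the left (world +y). Next I'll zoom in and measure.

Run:
```python
from h import *
def load(n):
    c=dict(np.load(n+'0.npz')); R,_=cv2.Rodrigues(c['rvec'].astype(float)); return c,c['mtx'],R,c['tvec'].ravel()
T=load('top'); S=load('side')
a=cv2.resize(T[0]['frame'][180:235,305:395],None,fx=8,fy=8,interpolation=cv2.INTER_CUBIC)[:,:720]
cv2.imwrite('pics/a.png',a)
b=cv2.resize(S[0]['frame'][140:215,310:400],None,fx=8,fy=8,interpolation=cv2.INTER_CUBIC)
cv2.imwrite('pics/b.png',b)
P=cloud(*T)
# tray: white top rim
hsv=cv2.cvtColor(T[0]['frame'],cv2.COLOR_BGR2HSV)
def blob(m,u,v):
    n,l,st,ce=cv2.connectedComponentsWithStats(m.astype(np.uint8)); return l==l[v,u]
m=blob((hsv[...,1]<60)&(hsv[...,2]>150),246,219)
r=cv2.minAreaRect(np.argwhere(m)[:,::-1].astype(np.float32)); print('tray px',r)
bx=[plane(*p,0.028,*T[1:])for p in cv2.boxPoints(r)]; print(np.round(bx,3),np.mean(bx,0),np.linalg.norm(bx[0]-bx[1]),np.linalg.norm(bx[1]-bx[2]))
print('floor z',P[215:222,242:250,2].mean())
# heights along the unit
for v in (200,204,207,210,214,219): print(v,np.round(P[v,314:390:4,2]*1000))
m=(P[...,2]>.103)&(P[...,2]<.122); m[:195]=0;m[222:]=0;m[:,:312]=0;m[:,345:]=0
print('wing pts',m.sum(),np.nanmean(P[m],0)); q=P[m][:,:2]; w,V=np.linalg.eigh(np.cov(q.T)); print(np.sqrt(w)*3.46,V[:,1],np.degrees(np.arctan2(V[1,1],V[0,1])))
m=(P[...,2]>.062)&(P[...,2]<.122); m[:195]=0;m[222:]=0;m[:,:312]=0;m[:,345:]=0
print('plug all',m.sum(),np.nanmin(P[m],0),np.nanmax(P[m],0))
```

```text
tray px ((246.13209533691406, 219.53773498535156), (44.61154556274414, 44.95441818237305), 72.25532531738281)
[[0.542 0.403 0.028]
 [0.6   0.226 0.028]
 [0.425 0.167 0.028]
 [0.367 0.343 0.028]] [0.4833695  0.28498806 0.028     ] 0.1866254347474633 0.18509962681111403
floor z nan
200 [44. 43. 49. 77. 69. 81. 41. 48. 20. 15. 24.  8. 16. 18. 11. 15. 12. 18.
 16.]
204 [ 46.  47.  79. 113.  73.  66.  76.  38.  69.  18.   9.   7.  75.  89.
  90.  96.  97.  22.  13.]
207 [ 50.  50.  74. 104. 113.  72.  65.  66.  74.  66.  72.  75.  71.  85.
  93.  88.  93.  14.  22.]
210 [ 47.  47.  73.  76. 114.  74.  73.  64.  70.  71.  65.  83.  83.  79.
  87.  94.  91.  21.  20.]
214 [ 47.  42.  72.  65. 116.  64.  44.  45.  67.  70.   7.  10.  15.  13.
  13.  12.  15.  16.  16.]
219 [ 5. 45. 40. 39. 42. 49. 48. 45. 19. 18. 12. 18.  9.  9. 23. 14. 12. 20.
 15.]
wing pts 55 [ 0.53129004 -0.05529339  0.1120801 ]
[0.01678298 0.0519315 ] [-0.88146452 -0.47225024] -151.81953585876366
plug all 370 [ 0.49207251 -0.11758698  0.06252088] [ 5.72843894e-01 -2.86177210e-04  1.19236812e-01]
```

View pics/a.png

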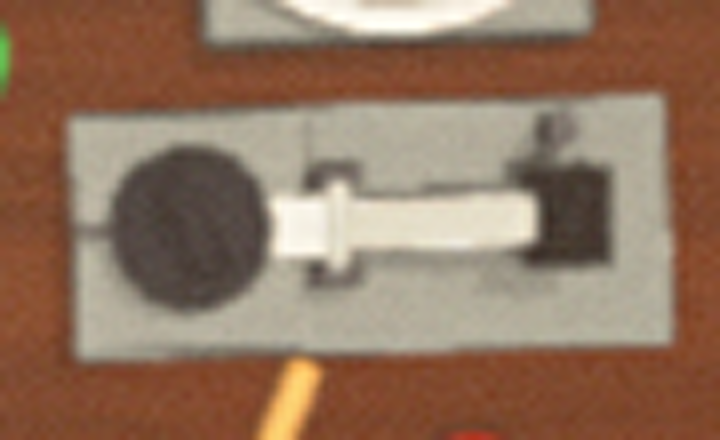

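View pics/b.png

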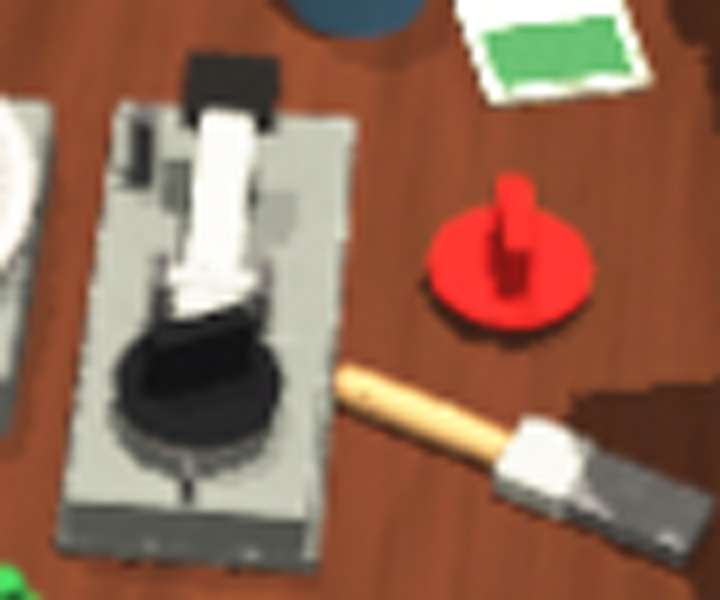

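Crop a shows the deck corners at (68,115) and (76,358), plate corners at (665,93) and (675,343), the flange circle at (190,228) and the rib at about (95,231). The pad is centred at about (568,215) and the post at (556,130). In crop b (side) the wing stands askew on the flange, at (200,345).

Run:
```python
from h import *
def load(n):
    c=dict(np.load(n+'0.npz')); R,_=cv2.Rodrigues(c['rvec'].astype(float)); return c,c['mtx'],R,c['tvec'].ravel()
T=load('top'); S=load('side')
f=lambda x,y,z:plane(305+(x+.5)/8-.5,180+(y+.5)/8-.5,z,*T[1:])
d1,d2,p1,p2=f(68,115,.045),f(76,358,.045),f(665,93,.014),f(675,343,.014)
print(np.round([d1,d2,p1,p2],4)); ax=(d1+d2-p1-p2)/2; L=np.linalg.norm(ax[:2])
print('len',L,'ydir deg',np.degrees(np.arctan2(ax[1],ax[0])))
uy=ax[:2]/L; ux=np.array([uy[1],-uy[0]])
print('xedge',[np.degrees(np.arctan2(*(a-b)[[1,0]])) for a,b in((d1,d2),(p1,p2))])
O=(p1+p2)[:2]/2+.160*uy; O2=(d1+d2)[:2]/2-.150*uy
print('origin',O,O2); 
for n,x,y,z in(('flange',190,228,.072),('rib',95,231,.067),('pad',568,215,.09),('post',556,130,.064)):
    q=f(x,y,z)[:2]; print(n,q,'in unit',(q-(O+O2)/2)@ux,(q-(O+O2)/2)@uy)
C=f(190,228,.072)[:2]
for n,g in(('top',T),('side',S)):
    P=cloud(*g); m=(P[...,2]>.095)&(P[...,2]<.12)&(np.hypot(P[...,0]-C[0],P[...,1]-C[1])<.04)
    m=cv2.morphologyEx(m.astype(np.uint8),cv2.MORPH_OPEN,np.ones((2,2)))>0
    q=P[m][:,:2]; r=cv2.minAreaRect((q*1000).astype(np.float32)); w,V=np.linalg.eigh(np.cov(q.T)); print(n,len(q),q.mean(0),np.sqrt(w)*3460,np.degrees(np.arctan2(V[1,1],V[0,1]))%180,r)
```

```text
[[ 0.5906  0.0085  0.045 ]
 [ 0.4661  0.0032  0.045 ]
 [ 0.6069 -0.302   0.014 ]
 [ 0.4768 -0.3072  0.014 ]]
len 0.31076307566640576 ydir deg 92.49071237172097
xedge [np.float64(2.4356407680541468), np.float64(2.286362305902566)]
origin [ 0.53490654 -0.14476257] [ 0.53487338 -0.14400022]
flange [ 0.53216918 -0.05393539] in unit 0.0012123377770142042 0.09047879678170317
rib [ 0.53039362 -0.0060592 ] in unit 0.00151903193198961 0.13838691441027737
pad [ 0.53971173 -0.24153322] in unit 0.0005952389823485418 -0.09726959175257084
post [ 0.5837666  -0.23887256] in unit 0.0447241220673685 -0.09652595345112756
top 56 [ 0.52802294 -0.05927665] [17.53286977 52.88272049] 28.838991474863633 ((528.0481567382812, -59.114471435546875), (51.1408576965332, 17.495046615600586), 26.831863403320312)
side 72 [ 0.53053215 -0.05218543] [29.0505104  66.74140069] 54.530855175506204 ((521.6300048828125, -70.64067840576172), (90.713134765625, 30.39171600341797), 62.97203826904297)
```

```bash
cat >> h.py <<'E'
from scipy.spatial.transform import Rotation as Ro
def go(goal,ang):
    s=robot.state(); w,x,y,z=s['tcp_rot']; A=Ro.from_quat([x,y,z,w]).as_matrix()
    h=np.degrees(np.arctan2(A[1,0],A[0,0]))
    print('t',s['t'],'pos',np.round(s['eef_pos'],4),'heading',round(h,2),'F',np.round(s['wrist_force'],2),'width',round(s['gripper_width'],4),'grip',s['grip_force'],'j',np.round(s['joints'],2))
    dy=(h-ang+180)%360-180
    print('delta cm',np.round(A.T@(np.array(goal)-s['eef_pos'])*100,2),'yaw',round(np.radians(dy),3))
E
python3 -c "
from h import *
go([.531,-.0545,.2],28.5)"
```

```text
t 0.1 pos [ 0.2134 -0.5866  0.2301] heading 19.99 F [-0.23 -0.64  0.02] width 0.0855 grip 0.0 j [-1.29  0.31  1.64  0.    1.2  -0.07]
delta cm [ 48.03 -39.15   3.11] yaw -0.149
```

carry_out(
  jaw=[-1,-1,-1,-1,-1,-1,-1,-1,-1,-1],
  delta_pos=[
    [1,-0.8,0],
    [4,-3.2,0],
    [7.5,-6.1,0],
    [11,-9,0],
    [14.5,-11.9,0],
    [18,-14.7,0],
    [21.5,-17.6,0],
    [25,-20.4,0],
    [28.5,-23.3,0],
    [32,-26.1,0],
  ],
  yaw=[0,0,-0.02,-0.04,-0.06,-0.08,-0.1,-0.12,-0.14,-0.15],
)

```text
t: 1.1
eef_pos: [0.4254, -0.23, 0.2312]
tcp_rot: [-0.0, 0.969, 0.247, 0.0]
wrist_force: [0.5, -0.6, 0.2]
gripper_width: 0.0857
grip_force: 0.0
```

```bash
python3 -c "
from h import *
go([.531,-.0545,.18],28.5)"
```

```text
t 1.1 pos [ 0.4254 -0.23    0.2312] heading 28.62 F [ 0.47 -0.63  0.2 ] width 0.0857 grip 0.0 j [-0.59  0.03  1.96  0.    1.15  0.49]
delta cm [ 17.68 -10.35   5.13] yaw 0.002
```

carry_out(
  jaw=[-1,-1,-1,-1,-1,-1,-1,-1,-1,-1],
  delta_pos=[
    [2.5,-1.5,0],
    [5,-2.9,0],
    [7.5,-4.4,0.5],
    [10,-5.9,1],
    [12.5,-7.3,2],
    [15,-8.8,3],
    [16.5,-9.7,4],
    [17.3,-10.1,5],
    [17.7,-10.35,5],
    [17.7,-10.35,5],
  ],
  yaw=[0,0,0,0,0,0,0,0,0,0],
)

```text
t: 2.1
eef_pos: [0.5306, -0.0569, 0.181]
tcp_rot: [-0.0, 0.969, 0.247, -0.0]
wrist_force: [1.1, 0.8, 0.2]
gripper_width: 0.0852
grip_force: 0.0
```

```bash
python3 -c "
from h import *
go([.531,-.0545,.082],28.5)
c,K,R,t=cap('side','s1')
cv2.imwrite('pics/s1c.png',cv2.resize(c['frame'][110:220,270:400],None,fx=5,fy=5,interpolation=cv2.INTER_CUBIC))"
```

```text
t 2.1 pos [ 0.5306 -0.0569  0.181 ] heading 28.61 F [1.11 0.78 0.18] width 0.0852 grip 0.0 j [-0.19  0.19  1.89 -0.    1.06  0.88]
delta cm [ 0.16 -0.19  9.9 ] yaw 0.002
```

View pics/s1c.png

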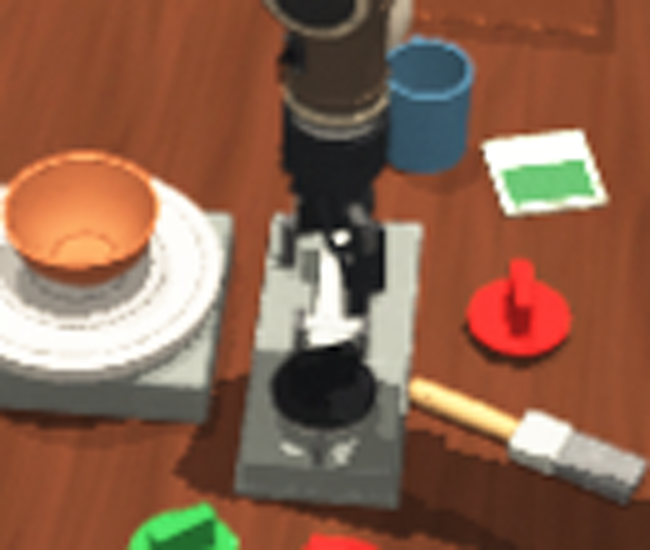

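The open gripper is centred above the plug (plug at about (323,390) in the crop) with nothing in the way, so I'll go down.

carry_out(
  jaw=[-1,-1,-1,-1,-1,-1,-1,-1,-1],
  delta_pos=[
    [0.1,-0.1,1.5],
    [0.1,-0.1,3],
    [0.1,-0.1,4.5],
    [0.1,-0.1,6],
    [0.1,-0.1,7.5],
    [0.1,-0.1,8.7],
    [0.1,-0.1,9.5],
    [0.1,-0.1,9.8],
    [0.1,-0.1,9.8],
  ],
  yaw=[0,0,0,0,0,0,0,0,0],
)

```text
t: 3.05
eef_pos: [0.5313, -0.056, 0.0832]
tcp_rot: [-0.0, 0.969, 0.247, -0.0]
wrist_force: [-0.7, -0.3, -0.3]
gripper_width: 0.0855
grip_force: 0.0
```

carry_out(
  jaw=[-0.5,0,0.3,0.5,0.7,0.8,0.9,1,1,1],
  delta_pos=[
    [0,0,0],
    [0,0,0],
    [0,0,0],
    [0,0,0],
    [0,0,0],
    [0,0,0],
    [0,0,0],
    [0,0,0],
    [0,0,0],
    [0,0,0],
  ],
  yaw=[0,0,0,0,0,0,0,0,0,0],
  grip_force=40,
)

```text
t: 4.05
eef_pos: [0.5318, -0.0558, 0.0836]
tcp_rot: [0.0, 0.969, 0.247, 0.0]
wrist_force: [0.6, 0.8, 3.8]
gripper_width: 0.0152
grip_force: 40.7
```

```bash
python3 -c "
from h import *
go([.531,-.0545,.082],92.45); print(robot.state()['moment'])"
```

```text
t 4.05 pos [ 0.5318 -0.0558  0.0836] heading 28.58 F [0.58 0.75 3.81] width 0.0152 grip 40.65082669258118 j [-0.19  0.33  1.95  0.    0.86  0.89]
delta cm [-0.01 -0.15  0.16] yaw -1.115
[ 0.08300012  0.03001708 -0.01153208]
```

carry_out(
  jaw=[1,1,1,1,1,1,1,1,1,1],
  delta_pos=[
    [0,0,0],
    [0,0,0],
    [0,0,0],
    [0,0,0],
    [0,0,0],
    [0,0,0],
    [0,0,0],
    [0,0,0],
    [0,0,0],
    [0,0,0],
  ],
  yaw=[-0.1,-0.21,-0.32,-0.43,-0.54,-0.65,-0.76,-0.87,-0.97,-1.05],
  grip_force=50,
)

```text
t: 5.05
eef_pos: [0.5319, -0.0559, 0.0837]
tcp_rot: [0.0, 0.714, 0.7, 0.0]
wrist_force: [0.4, 0.3, 3.0]
gripper_width: 0.0155
grip_force: 49.3
```

```bash
python3 -c "
from h import *
go([.531,-.0545,.082],92.45); print(robot.state()['moment'])"
```

```text
t 5.05 pos [ 0.5319 -0.0559  0.0837] heading 88.92 F [0.43 0.34 3.03] width 0.0155 grip 49.27693068981171 j [-0.19  0.33  1.95  0.    0.86 -0.17]
delta cm [ 0.14 -0.1   0.16] yaw -0.062
[ 0.06096351  0.05322274 -0.09876864]
```

carry_out(
  jaw=[1,1,1,1],
  delta_pos=[
    [0,0,0],
    [0,0,0],
    [0,0,0],
    [0,0,0],
  ],
  yaw=[-0.03,-0.05,-0.06,-0.06],
)

```text
t: 5.45
eef_pos: [0.532, -0.0558, 0.0836]
tcp_rot: [0.0, 0.694, 0.72, 0.0]
wrist_force: [0.9, -0.1, 4.9]
gripper_width: 0.0153
grip_force: 49.5
```

```bash
python3 -c "
from h import *
go([.531,-.0545,.082],92.45); print(robot.state()['moment'])"
```

```text
t 5.45 pos [ 0.532  -0.0558  0.0836] heading 92.15 F [ 0.92 -0.1   4.94] width 0.0153 grip 49.48461413383484 j [-0.19  0.33  1.95  0.    0.86 -0.22]
delta cm [ 0.14 -0.1   0.16] yaw -0.005
[ 0.14637754 -0.02509545 -0.04941787]
```

carry_out(
  jaw=[1,1,1,1],
  delta_pos=[
    [0,0,0],
    [0,0,0],
    [0,0,0],
    [0,0,0],
  ],
  yaw=[-0.03,-0.05,-0.06,-0.06],
)

```text
t: 5.85
eef_pos: [0.5329, -0.0555, 0.0837]
tcp_rot: [0.001, 0.672, 0.741, 0.001]
wrist_force: [4.1, 3.5, 3.3]
gripper_width: 0.0155
grip_force: 49.3
```

```bash
python3 -c "
from h import *
go([.531,-.0545,.082],92.45); print(robot.state()['moment'])"
```

```text
t 5.85 pos [ 0.5329 -0.0555  0.0837] heading 95.6 F [4.07 3.5  3.33] width 0.0155 grip 49.33186948299408 j [-0.19  0.33  1.95  0.    0.86 -0.28]
delta cm [ 0.12 -0.18  0.17] yaw 0.055
[ 0.50422326 -0.7392011  -0.25527127]
```

A stop is felt (moment and side force rising). I'll ease back slightly and lift slowly.

carry_out(
  jaw=[1,1,1,1,1,1],
  delta_pos=[
    [0,0,0],
    [0,0,0],
    [0,0,-0.2],
    [0,0,-0.5],
    [0,0,-0.8],
    [0,0,-1.0],
  ],
  yaw=[0.03,0.03,0.03,0.03,0.03,0.03],
)

```text
t: 6.45
eef_pos: [0.5311, -0.056, 0.0918]
tcp_rot: [0.0, 0.682, 0.731, -0.0]
wrist_force: [6.7, -0.1, -6.9]
gripper_width: 0.0151
grip_force: 48.9
```

```bash
python3 -c "
from h import *
go([.531,-.0545,.082],92.45); print(robot.state()['moment'])"
```

```text
t 6.45 pos [ 0.5311 -0.056   0.0918] heading 93.96 F [ 6.69 -0.1  -6.89] width 0.0151 grip 48.93609702587128 j [-0.19  0.32  1.95 -0.    0.88 -0.26]
delta cm [ 0.15 -0.    0.98] yaw 0.026
[ 0.06802357 -1.50156443 -0.00781197]
```

carry_out(
  jaw=[1,1,1,1,1],
  delta_pos=[
    [0,0.1,0],
    [0,0.1,-0.2],
    [0,0.1,-0.5],
    [0,0.1,-0.8],
    [0,0.1,-1.0],
  ],
  yaw=[0,0,0,0,0],
)

```text
t: 6.95
eef_pos: [0.5304, -0.0556, 0.1028]
tcp_rot: [-0.002, 0.683, 0.731, -0.001]
wrist_force: [0.1, 0.5, -3.2]
gripper_width: 0.0153
grip_force: 49.7
```

```bash
python3 -c "
from h import *
go([.531,-.0545,.082],92.45); print(robot.state()['moment'])"
```

```text
t 6.95 pos [ 0.5304 -0.0556  0.1028] heading 93.92 F [ 0.09  0.46 -3.21] width 0.0153 grip 49.716997146606445 j [-0.19  0.3   1.94 -0.    0.91 -0.25]
delta cm [0.1  0.07 2.08] yaw 0.026
[-0.02897747 -0.00847345 -0.02559403]
```

Plug is free and weighs about 3 N. Now I'll lift it clear.

carry_out(
  jaw=[1,1,1,1,1,1],
  delta_pos=[
    [0,0,-1],
    [0,0,-2.5],
    [0,0,-4],
    [0,0,-6],
    [0,0,-7.5],
    [0,0,-8],
  ],
  yaw=[0,0,0,0,0,0],
)

```text
t: 7.55
eef_pos: [0.5334, -0.056, 0.1859]
tcp_rot: [0.001, 0.683, 0.731, 0.001]
wrist_force: [-0.1, -0.5, -2.9]
gripper_width: 0.0153
grip_force: 49.9
```

```bash
python3 -c "
from h import *
go([.483,.285,.16],90)"
```

```text
t 7.55 pos [ 0.5334 -0.056   0.1859] heading 93.9 F [-0.08 -0.54 -2.86] width 0.0153 grip 49.86238360404968 j [-0.19  0.19  1.89 -0.    1.07 -0.25]
delta cm [34.37 -2.72  2.54] yaw 0.068
```

carry_out(
  jaw=[1,1,1,1,1,1,1,1,1,1],
  delta_pos=[
    [2,-0.2,0],
    [5,-0.4,0],
    [9,-0.7,0],
    [13,-1,0],
    [17,-1.3,0],
    [21,-1.7,0],
    [25,-2,0],
    [29,-2.3,0],
    [32,-2.6,0],
    [33.6,-2.7,0],
  ],
  yaw=[0,0,0,0,0,0,0,0,0,0],
)

```text
t: 8.55
eef_pos: [0.4813, 0.2797, 0.1829]
tcp_rot: [-0.0, 0.682, 0.732, -0.0]
wrist_force: [-0.2, -0.5, -3.4]
gripper_width: 0.0149
grip_force: 49.8
```

carry_out(
  jaw=[1,1,1,1,1,1,1,1,1,1],
  delta_pos=[
    [0.7,0,1],
    [0.7,0,2.5],
    [0.7,0,4],
    [0.7,0,5.5],
    [0.7,0,7],
    [0.7,0,8.5],
    [0.7,0,10],
    [0.7,0,11],
    [0.7,0,11.5],
    [0.7,0,11.5],
  ],
  yaw=[0,0,0,0,0,0,0,0,0,0],
)

```text
t: 9.55
eef_pos: [0.4817, 0.2844, 0.0674]
tcp_rot: [-0.0, 0.683, 0.731, -0.001]
wrist_force: [0.3, 0.2, -2.7]
gripper_width: 0.0153
grip_force: 49.8
```

```bash
python3 -c "
from h import *
go([.483,.285,.0366],93.9)
c,K,R,t=cap('side','s2')
cv2.imwrite('pics/s2c.png',cv2.resize(c['frame'][180:320,270:410],None,fx=4,fy=4,interpolation=cv2.INTER_CUBIC))"
```

```text
t 9.55 pos [0.4817 0.2844 0.0674] heading 93.9 F [ 0.29  0.18 -2.71] width 0.0153 grip 49.7998183965683 j [ 0.46  0.4   1.89 -0.    0.85  0.39]
delta cm [0.05 0.14 3.08] yaw 0.0
```

View pics/s2c.png

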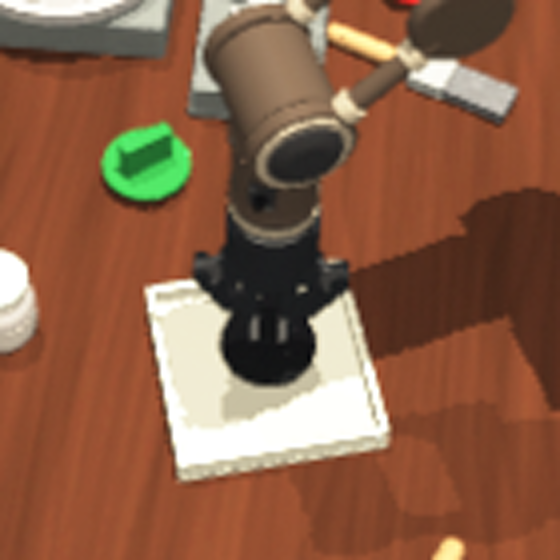

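The plug hangs level over the middle of the tray (flange at about (268,345) in the crop). I'll lower it by feel.

carry_out(
  jaw=[1,1,1,1,1,1],
  delta_pos=[
    [0,0,1],
    [0,0,1.8],
    [0,0,2.4],
    [0,0,2.7],
    [0,0,2.8],
    [0,0,2.8],
  ],
  yaw=[0,0,0,0,0,0],
)

```text
t: 10.2
eef_pos: [0.4822, 0.2846, 0.0401]
tcp_rot: [-0.0, 0.683, 0.731, -0.0]
wrist_force: [-0.3, -0.1, -3.1]
gripper_width: 0.0152
grip_force: 49.8
```

carry_out(
  jaw=[1,1,1,1],
  delta_pos=[
    [0,0,0.1],
    [0,0,0.2],
    [0,0,0.25],
    [0,0,0.25],
  ],
  yaw=[0,0,0,0],
)

```text
t: 10.6
eef_pos: [0.4821, 0.2846, 0.0378]
tcp_rot: [-0.0, 0.683, 0.731, -0.0]
wrist_force: [0.2, 0.1, -2.4]
gripper_width: 0.0152
grip_force: 49.8
```

carry_out(
  jaw=[1,1,1,1],
  delta_pos=[
    [0,0,0.05],
    [0,0,0.1],
    [0,0,0.15],
    [0,0,0.15],
  ],
  yaw=[0,0,0,0],
)

```text
t: 11.0
eef_pos: [0.4823, 0.2847, 0.0367]
tcp_rot: [-0.0, 0.683, 0.731, -0.0]
wrist_force: [-1.5, -0.9, 1.1]
gripper_width: 0.0153
grip_force: 50.2
```

Contact reached. I'll open slowly so the plug leans over gently between the fingers.

carry_out(
  jaw=[0.62,0.57,0.52,0.46,0.4,0.34,0.28,0.22,0.16,0.1],
  delta_pos=[
    [0,0,0],
    [0,0,0],
    [0,0,0],
    [0,0,0],
    [0,0,0],
    [0,0,0],
    [0,0,0],
    [0,0,0],
    [0,0,0],
    [0,0,0],
  ],
  yaw=[0,0,0,0,0,0,0,0,0,0],
  grip_force=20,
)

```text
t: 12.0
eef_pos: [0.4822, 0.2846, 0.0363]
tcp_rot: [-0.0, 0.683, 0.731, 0.0]
wrist_force: [-0.6, 0.5, 0.9]
gripper_width: 0.0386
grip_force: 0.0
```

carry_out(
  jaw=[0,-0.1,-0.25,-0.4,-0.55,-0.7,-0.85,-1,-1,-1],
  delta_pos=[
    [0,0,0],
    [0,0,0],
    [0,0,0],
    [0,0,0],
    [0,0,0],
    [0,0,0],
    [0,0,0],
    [0,0,0],
    [0,0,0],
    [0,0,0],
  ],
  yaw=[0,0,0,0,0,0,0,0,0,0],
)

```text
t: 13.0
eef_pos: [0.4822, 0.2846, 0.0363]
tcp_rot: [-0.0, 0.683, 0.731, 0.0]
wrist_force: [0.1, 0.4, -0.4]
gripper_width: 0.0856
grip_force: 0.0
```

carry_out(
  jaw=[-1,-1,-1,-1,-1,-1,-1,-1,-1],
  delta_pos=[
    [0,0,-0.5],
    [0,0,-1.5],
    [0,0,-3],
    [0,0,-5],
    [0,0,-8],
    [0,0,-11],
    [0,0,-14],
    [0,0,-16],
    [0,0,-16],
  ],
  yaw=[0,0,0,0,0,0,0,0,0],
)

```text
t: 13.9
eef_pos: [0.4852, 0.2861, 0.2018]
tcp_rot: [0.002, 0.683, 0.731, 0.005]
wrist_force: [0.1, 0.5, -0.9]
gripper_width: 0.085
grip_force: 0.0
```

```bash
python3 -c "
from h import *
u=np.radians(92.45); 
pad=np.array([.535,-.1444])-.115*np.array([np.cos(u),np.sin(u)])
print(pad); go([*pad,.2],92.45)
c,K,R,t=cap('side','s3')
cv2.imwrite('pics/s3c.png',cv2.resize(c['frame'][130:320,270:410],None,fx=3,fy=3,interpolation=cv2.INTER_CUBIC))"
```

```text
[ 0.53991597 -0.25929488]
t 13.9 pos [0.4852 0.2861 0.2018] heading 93.9 F [ 0.15  0.46 -0.86] width 0.085 grip 0.0 j [0.46 0.21 1.82 0.   1.1  0.39]
delta cm [-5.479e+01  1.750e+00 -2.000e-02] yaw 0.025
```

View pics/s3c.png

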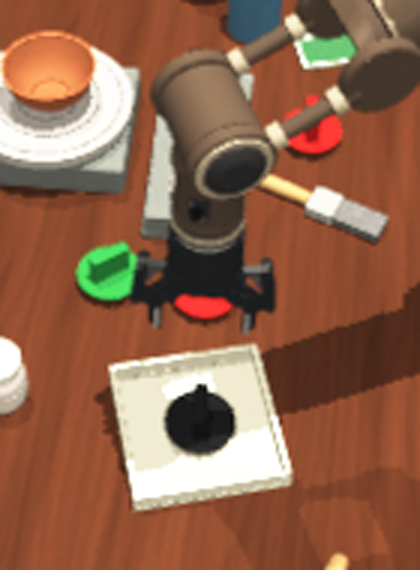

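The plug lies in the middle of the tray, leaning on its flange, and the tray has not moved. Next is the lever pad, which sits at unit y −100, giving world (0.539, −0.244). That agrees with the measured (0.540, −0.2415).

carry_out(
  jaw=[-0.5,0,0.5,1,1,1,1,1,1,1],
  delta_pos=[
    [-2,0,0],
    [-6,0,0],
    [-10,0.2,0],
    [-14.5,0.4,0],
    [-19,0.6,0],
    [-23.5,0.8,0],
    [-28,1,0],
    [-32.5,1.2,0],
    [-37,1.4,0],
    [-41,1.6,0],
  ],
  yaw=[0,0,0,0.025,0.025,0.025,0.025,0.025,0.025,0.025],
  grip_force=40,
)

```text
t: 14.95
eef_pos: [0.5247, -0.1252, 0.1947]
tcp_rot: [-0.001, 0.692, 0.722, -0.001]
wrist_force: [-0.0, 0.5, 0.3]
gripper_width: -0.0001
grip_force: 0.0
```

```bash
python3 -c "
from h import *
go([.5393,-.2443,.12],92.45)"
```

```text
t 14.95 pos [ 0.5247 -0.1252  0.1947] heading 92.42 F [-0.01  0.52  0.28] width -0.0001 grip 0.0 j [-0.31  0.19  1.87 -0.    1.09 -0.36]
delta cm [-11.97   0.97   7.46] yaw -0.001
```

carry_out(
  jaw=[1,1,1,1,1,1,1,1,1,1],
  delta_pos=[
    [-3,0.3,0],
    [-6,0.5,0],
    [-9,0.8,0],
    [-11,0.9,0.5],
    [-11.9,0.95,2],
    [-11.9,0.95,4],
    [-11.9,0.95,6],
    [-11.9,0.95,7],
    [-11.9,0.95,7.5],
    [-11.9,0.95,7.5],
  ],
  yaw=[0,0,0,0,0,0,0,0,0,0],
)

```text
t: 15.95
eef_pos: [0.54, -0.2409, 0.1201]
tcp_rot: [-0.001, 0.692, 0.722, -0.0]
wrist_force: [-0.3, -0.3, -0.3]
gripper_width: -0.0001
grip_force: 0.0
```

```bash
python3 -c "
from h import *
go([.5393,-.2443,.064],92.45)"
```

```text
t 15.95 pos [ 0.54   -0.2409  0.1201] heading 92.5 F [-0.27 -0.28 -0.33] width -0.0001 grip 0.0 j [-0.49  0.37  1.79  0.    0.98 -0.54]
delta cm [-0.35 -0.07  5.61] yaw 0.001
```

carry_out(
  jaw=[1,1,1,1,1,1,1,1],
  delta_pos=[
    [-0.3,0,1],
    [-0.3,0,2],
    [-0.3,0,2.8],
    [-0.3,0,3.4],
    [-0.3,0,3.9],
    [-0.3,0,4.3],
    [-0.3,0,4.6],
    [-0.3,0,4.6],
  ],
  yaw=[0,0,0,0,0,0,0,0],
)

```text
t: 16.75
eef_pos: [0.5414, -0.2455, 0.0756]
tcp_rot: [0.001, 0.692, 0.722, 0.0]
wrist_force: [-1.3, -4.2, 5.3]
gripper_width: -0.0002
grip_force: 2.2
```

```bash
python3 -c "
from h import *
go([.5393,-.2443,.064],92.45)"
```

```text
t 16.75 pos [ 0.5414 -0.2455  0.0756] heading 92.46 F [-1.26 -4.21  5.31] width -0.0002 grip 2.24514105822891 j [-0.5   0.44  1.81 -0.    0.89 -0.54]
delta cm [ 0.13 -0.2   1.16] yaw 0.0
```

carry_out(
  jaw=[1,1,1,1,1,1],
  delta_pos=[
    [0,-0.1,0.3],
    [0,-0.1,0.6],
    [0,-0.1,0.9],
    [0,-0.1,1.05],
    [0,-0.1,1.1],
    [0,-0.1,1.1],
  ],
  yaw=[0,0,0,0,0,0],
)

```text
t: 17.35
eef_pos: [0.5414, -0.2463, 0.0657]
tcp_rot: [0.002, 0.692, 0.722, 0.0]
wrist_force: [0.1, -4.5, 5.2]
gripper_width: 0.0003
grip_force: 3.0
```

```bash
python3 -c "
from h import *
go([.5393,-.2443,.064],92.45)
T,K,R,t=cap('top','t4'); S,K,R,t=cap('side','s4')
a=cv2.resize(S['frame'][125:195,310:380],(560,560),interpolation=cv2.INTER_CUBIC)
cv2.imwrite('pics/s4c.png',a)"
```

```text
t 17.35 pos [ 0.5414 -0.2463  0.0657] heading 92.48 F [ 0.14 -4.49  5.24] width 0.0003 grip 2.9559523245552555 j [-0.5   0.45  1.81 -0.    0.87 -0.54]
delta cm [ 0.21 -0.2   0.17] yaw 0.0
```

View pics/s4c.png

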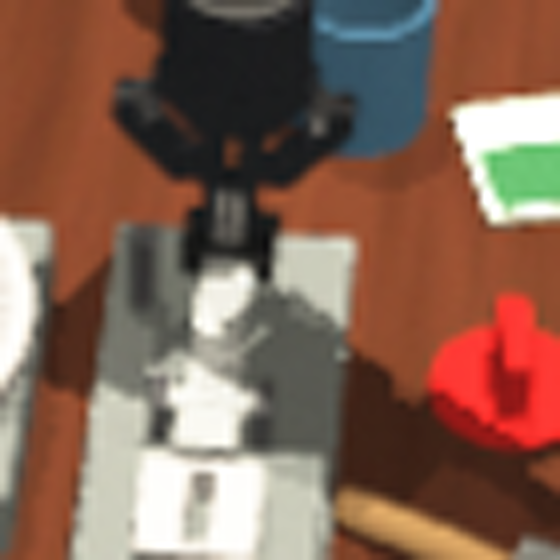

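The fingers press on the pad: its near edge shows at about (230,265), with the post at about (148,265). The force is a bit lower than expected, so I'll compare the visible pad edge with its predicted position for several lever angles.

Run:
```python
from h import *
s=[]
for _ in range(3):
    S,K,R,t=cap('side'); s.append(robot.state()['wrist_force'])
print('F',np.mean(s,0),robot.state()['eef_pos'])
u=np.radians(92.45); uy=np.array([np.cos(u),np.sin(u)]); ux=np.array([uy[1],-uy[0]]); O=np.array([.535,-.1444])
def px(x,y,z):
    p=O+x*ux+y*uy; q=K@(R@np.array([p[0],p[1],z])+t); return np.round(((q[:2]/q[2])-[310,125]+.5)*8-.5)
a=cv2.resize(S['frame'][125:195,310:380],(560,560),interpolation=cv2.INTER_CUBIC)
print('post top',px(.046,-.1,.064),'deck corner',px(.065,.15,.045))
for th,c in((.09,(0,255,255)),(.225,(0,255,0)),(.3,(255,0,255))):
    f=.225-th; q=[]
    for x,r in((-.025,.0925),(.025,.0925),(.025,.1375),(-.025,.1375)):
        h=.004; q.append(px(x,.015-(r*np.cos(f)-h*np.sin(f)),.06+r*np.sin(f)+h*np.cos(f)))
    print(th,q); cv2.polylines(a,[np.int32(q)],True,c,1)
cv2.polylines(a,[np.int32([px(.046+i,-.1+j,.064) for i,j in((-.007,-.007),(.007,-.007),(.007,.007),(-.007,.007))])],True,(255,0,0),1)
cv2.imwrite('pics/s5.png',a)
P=cloud(S,K,R,t); q=P.reshape(-1,3); d=q[:,:2]-O; y=d@uy; x=d@ux
for lo in (-.075,-.06,-.045,-.03,-.015):
    m=(abs(x)<.012)&(y>lo-.006)&(y<lo+.006)&(q[:,2]>.03)&(q[:,2]<.11); print(lo,m.sum(),np.median(q[m,2]) if m.any() else None)
```

```text
F [-0.43292136 -4.23773609  5.59573342] [ 0.54137592 -0.24629984  0.06578223]
post top [147. 234.] deck corner [ 59. 618.]
0.09 [array([280., 258.]), array([183., 251.]), array([191., 184.]), array([286., 190.])]
0.225 [array([279., 273.]), array([183., 267.]), array([190., 207.]), array([285., 214.])]
0.3 [array([278., 283.]), array([183., 276.]), array([190., 221.]), array([284., 228.])]
-0.075 13 0.06514427718106443
-0.06 10 0.06543192915648885
-0.045 16 0.06578233265902725
-0.03 9 0.06579417476447902
-0.015 15 0.06428744460047303
```

View pics/s5.png

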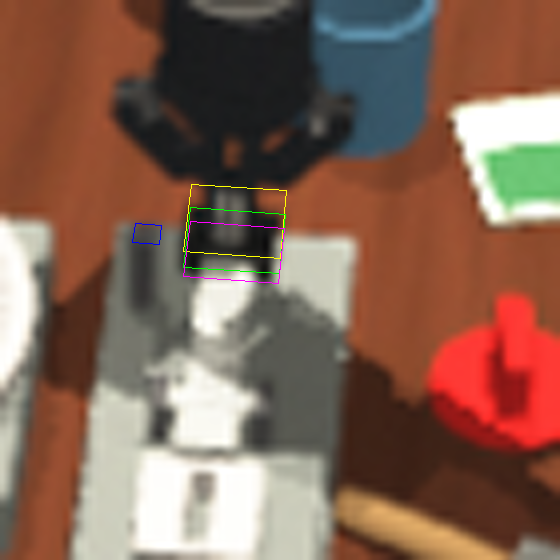

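The level (green) outline matches the pad edge and the lever arm reads flat at about z 0.065, so there are only about 1.5 mm left to press.

carry_out(
  jaw=[1,1,1,1,1],
  delta_pos=[
    [0,0,0.08],
    [0,0,0.15],
    [0,0,0.17],
    [0,0,0.17],
    [0,0,0.17],
  ],
  yaw=[0,0,0,0,0],
)

```text
t: 18.1
eef_pos: [0.5413, -0.2464, 0.0642]
tcp_rot: [0.002, 0.692, 0.722, 0.0]
wrist_force: [-0.6, -4.2, 5.8]
gripper_width: -0.0001
grip_force: 3.2
```

```bash
python3 -c "
from h import *
go([.5393,-.2443,.064],92.45)
S,K,R,t=cap('side'); P=cloud(S,K,R,t); go([.5393,-.2443,.064],92.45)
a,*_=cap('top','t9'); h=cv2.cvtColor(S['frame'],cv2.COLOR_BGR2HSV)
O=np.load('side0.npz')['frame']; d=cv2.absdiff(O,S['frame']).max(2)
for n,(x,y) in dict(bowl=(286,155),jar=(270,255),brush=(375,197),tile=(379,145),green=(307,221),red1=(339,227),red2=(374,173)).items(): print(n,d[y-8:y+8,x-10:x+10].mean())
"
```

```text
t 18.1 pos [ 0.5413 -0.2464  0.0642] heading 92.48 F [-0.57 -4.24  5.85] width -0.0001 grip 3.2372740972641623 j [-0.5   0.45  1.81 -0.    0.87 -0.54]
delta cm [ 0.22 -0.19  0.02] yaw 0.0
t 18.15 pos [ 0.5414 -0.2464  0.0642] heading 92.48 F [-0.09 -4.91  6.59] width -0.0 grip 3.236239694451797 j [-0.5   0.45  1.81 -0.    0.87 -0.54]
delta cm [ 0.22 -0.2   0.02] yaw 0.001
bowl 3.54375
jar 2.5125
brush 60.796875
tile 2.784375
green 3.234375
red1 2.40625
red2 12.49375
```

The pad is level at z 0.064 and the neighbours haven't moved. The brush difference is the arm's shadow, since its handle is at the same pixel as before. Handing in.

```bash
python3 -c "
from workcell import robot
print(robot.close_job())"
```

```text
the job is handed in; nothing more can be done
None
```

The job is handed in: the plug was turned to its stop, lifted out and set in the white tray, and the arm is holding the lever level with the post (pad at 64 mm) after about 18 s of robot time; no verdict was shown.

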